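Check the sprung lid of a dish incubator and hold it just below its balance point

TASK

I have just refitted the lid springs of the dish incubator. Take the amber dropper bottle off the closed lid and stand it upright on the bench next to the white dropper bottle with the red cap; then lift the lid by its handle a little past its balance point (about 43 degrees open), so that the springs take over its weight, keeping hold so that it neither flies up to its stop nor drops. Ease it back to just below the balance point, a few degrees at most, and finish still holding it there by the handle, while I lock the spring screws; leave the other bottles and the tube block standing where they are.

Things in the scene. Friction and masses are not known exactly. Their poses are not given: they have to be found in the camera images.
- incubator: low white bench incubator, fixed, 250 x 340 mm in plan (its x and y), shell 94 mm high, closed lid's frame top at 120 mm. Origin: centre of its underside on the bench; its x axis points from the front (handle side, towards the robot) to the rear (hinge side). The front panel with its dial needs no handling.
- lid (a joint): opening angle (rad) of the blue-framed glazed lid: 0 closed and level, stop at 1.25; level hinge along the incubator's y axis at its rear, the front goes up. Hinge springs carry part of its weight: below the balance point at 0.75 (43 degrees) it sinks shut if let go, above it the springs pull it up to the stop. At most 2 N at the handle either way, almost none near balance. Nearly no friction.
- lid_hinge (a point): point on the hinge axis in the middle of the lid's width, 113 mm behind the incubator's origin (its +x) and 104 mm above the bench.
- lid_handle (a point): on the lid's steel handle: middle of its round bar, 12 mm thick (black sleeve in the middle 14 mm), parallel to the hinge and 285 mm from its axis; height = 104 mm + 285 mm x sin(angle). 110 mm clear between its end posts, 38 mm gap to the lid's front edge. x axis from bar to hinge along the lid, y along the bar. The bar can turn between the fingers as the lid opens.
- amber_dropper: amber dropper bottle with a blue and white label and a pale grey nozzle, round body 34 mm across up to 53 mm high, nozzle 21 mm across up to 78 mm, about 60 g. It stands loose on the lid's pane, 118 mm above the bench. Origin: centre of its underside; z axis up along the bottle.
- red_dropper: white dropper bottle with a red cap and a red label, same shape and size (34 mm across, 78 mm high), standing loose on the bench left of the incubator. Origin: centre of its underside. There is free bench on its near side, towards the robot.
- green_dropper: amber dropper bottle with a green and white label, 38 mm across, 85 mm high, standing on the bench beyond the white one. Origin: centre of its underside. To be left alone.
- tube_block: wooden block 36 x 95 x 42 mm with stoppered tubes, 95 mm high over all, on the bench left of the incubator's rear. Origin: centre of its underside. To be left alone.
Mind the look-alikes: they are no part of the job. Leave any pink or purple look-alike of the amber_dropper alone.

How it is judged:
By the outcome, as a careful person would: the job done as asked, in the order asked, and still so for the second after the job is handed in, while the arm keeps its last pose, push and grip.
It also fails if it takes over 58 s, if anything falls off the work surface, if the arm or the gripper's body presses on something with over 40 N, if the wrist force passes 120 N, or if a joint passes its speed limit or range.

ROBOT

A 6-joint arm with a two-finger parallel gripper is mounted at the origin on the work surface; the furniture and walls round the work are solid. World frame = base frame: x ahead of the robot, y to its left, z up, the work surface at z = 0. Lengths are in m, angles in rad, forces in N, time in s.
With the tool pointing down it reaches from about 0.3 to 1 m from the base axis. Payload 5.1 kg.
Tool frame: the origin (TCP) lies midway between the tips of the shut fingers; the grasp point (between the pads) lies 19 mm behind it; x points along the fingers, z is the direction in which the jaws open and shut, and the axes are right-handed (so a half turn about x gives the same grasp; the last joint's range is limited). The gripper opens to 95 mm and grips with 3 to 60 N. Pads are 20 mm wide; open, the fingers measure 119 mm over their backs; the gripper's body (75 mm by 180 mm) begins 59 mm behind the grasp point.
Start: joints at [-0.083, 0.124, 1.65, -0, 1.367, -0.083], TCP at [0.65, -0, 0.215] pointing down, gripper open.
Joint ranges: [-2.61, 2.61], [-1.02, 2.33], [0.03, 2.71], [-1.35, 4.49], [0.32, 2.68], [-2.91, 2.91]. Speed limits (rad/s): [2.57, 2.57, 3.14, 3.14, 3.14, 3.14].

INTERFACE

Orientations are given as a rotation vector (axis times angle).
In Python, from cell import ctrl, solve_ik, status, viewer, workorder gives the robot as it stands. Calls block until the motion is done:
- ctrl.movep(position, orientation): joint-space move of the TCP to a pose.
- ctrl.servo_line(position, ori=None, rate=0.15): straight line of the TCP; ori=None keeps the orientation; rate is the mean speed in m/s.
- ctrl.move_joints(angles): joint-space move.
- ctrl.set_gripper(opening): finger opening in m; the grip force is fixed at half the most; returns when the fingers have stopped.
- ctrl.wait(seconds).
- solve_ik(position, orientation): joint angles nearest the present ones, or None.
- status.sense(): the state.
- viewer.capture(name): name is "scene" or "side" or "wrist"; returns (picture, depth): 400x640x3 uint8, red, green, blue; 400x640 float32, m along the optical axis (not along the pixel's ray), 0 where there is no reading.
- viewer.camera_model(name): a dict with "fx", "fy", "cx", "cy" (pixels), "R" (3x3) and "t" (3): a world point X has camera coordinates R X + t; the wrist camera has in their place "mount" (4x4, takes a point from camera to tool coordinates, whose origin is the TCP and whose axes are the tool frame's). Camera axes: x right, y down, z forward; pixel columns grow to the right and rows downward; lengths in m; the calibration is good to about 2 mm. A picture is of the moment at which its call begins: read the wrist's pose just before it. camera_model takes no time and is no camera call.
A pose or a line that the arm cannot do raises ctrl.MotionError and nothing moves.
- workorder.sign_off(): hands the job in, once; it reports no verdict.
The state is a dict: "t": time; "qpos": joint angles; "qvel": joint speeds; "joint_efforts": joint torques, N m; "tcp_pos": TCP position; "orientation": TCP orientation; "ft_force": force on the tool from outside, world axes, zero at the start; "wrist_torque": the same for the moment, N m; "gripper_width": finger opening in m.
Only numpy, scipy, OpenCV 4.12 (cv2) and the standard library are available. Lean on these libraries where they do the work, as an engineer would, in place of code of your own. Each camera call takes 0.05 s, during which the arm holds its last target.

## Working session

There is one attempt and no reset: what is moved stays moved. The work goes in short steps, each a Python script; the robot and the scene stay as the last script left them, time stands still between calls to the robot, and variables do not carry over. Pictures are saved under pics/ and viewed, and the job is handed in when it is done.

```bash
ls; mkdir -p pics; python3 - <<'E'
from cell import ctrl, solve_ik, status, viewer, workorder
import cv2,numpy as np
s=status.sense(); print(s['t'],s['tcp_pos'],s['orientation'],s['gripper_width'])
for n in ['scene','side','wrist']:
    p,d=viewer.capture(n); cv2.imwrite(f'pics/{n}0.png',p[:,:,::-1]); np.save(f'pics/{n}0.npy',d)
    print(n,viewer.camera_model(n))
E
```

```text
pics
0.0 [6.49350552e-01 1.90581383e-05 2.13380968e-01] [1.71237301e-04 1.57288921e+00 1.18623379e-04] 0.09502136960695835
scene {'fx': 403.2721744450103, 'fy': 403.2721744450103, 'cx': 321.5801775654216, 'cy': 196.28239552645482, 'R': array([[ 0.60566119, -0.79565201,  0.01060247],
       [-0.58228486, -0.45224574, -0.67558724],
       [ 0.54232727,  0.40300332, -0.73720381]]), 't': array([-0.30250024,  0.39131109,  0.59563659])}
side {'fx': 429.7459668236887, 'fy': 429.7459668236887, 'cx': 315.25801329248645, 'cy': 199.29550514950762, 'R': array([[-0.84310744, -0.5373612 ,  0.02031723],
       [-0.32365843,  0.47691538, -0.81718844],
       [ 0.42943576, -0.69555349, -0.57601239]]), 't': array([0.49361172, 0.25848258, 0.70000083])}
wrist {'fx': 310.4333416382576, 'fy': 310.4333416382576, 'cx': 317.3846149264528, 'cy': 200.971436599109, 'mount': array([[-2.32220580e-05, -2.64375721e-01,  9.64419762e-01,
        -1.70337694e-01],
       [-9.01438707e-04, -9.64419365e-01, -2.64375634e-01,
         7.37025454e-02],
       [ 9.99999593e-01, -8.75504650e-04, -2.15922706e-04,
        -1.17425379e-03],
       [ 0.00000000e+00,  0.00000000e+00,  0.00000000e+00,
         1.00000000e+00]])}
```

View pics/scene0.png

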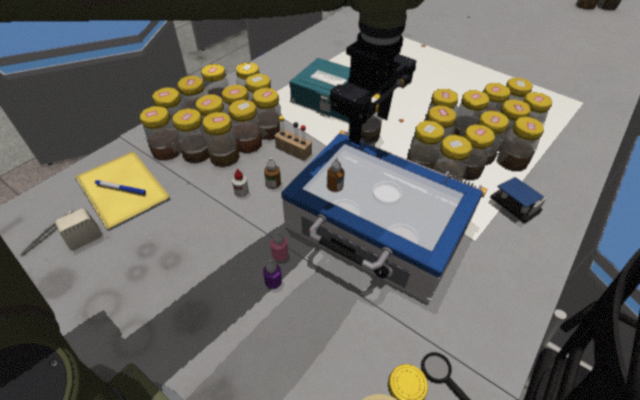

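View pics/side0.png

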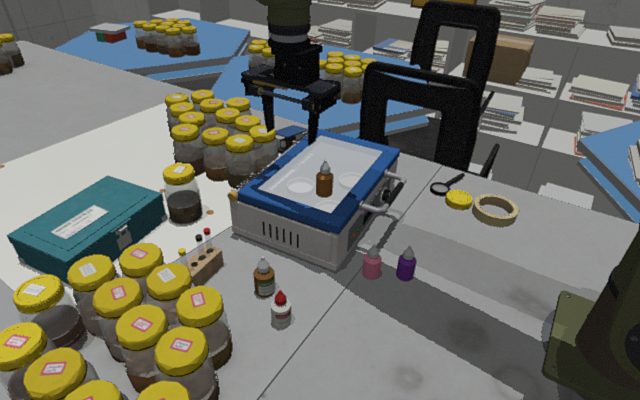

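View pics/wrist0.png

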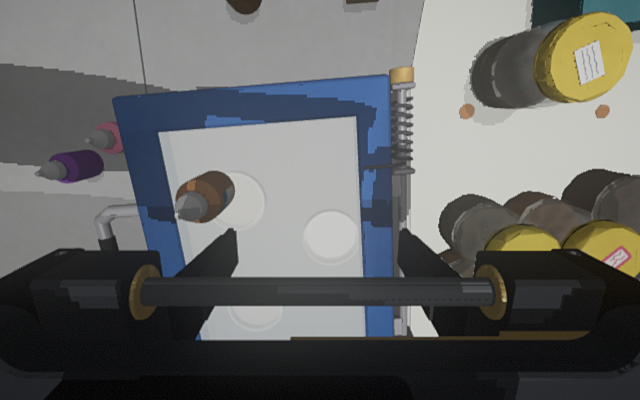

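The scene view shows the amber bottle on the lid at (335,177), the white one with the red cap at (239,183), and the green-label bottle at (272,173). The pink and purple look-alikes are at (280,250) and (272,275), and the handle ends are at (317,225) and (380,262). The side view shows the same set. Next I'll measure the poses.

```bash
cat > h.py <<'E'
from cell import ctrl, solve_ik, status, viewer, workorder
import cv2,numpy as np
from scipy.spatial.transform import Rotation as Ro
def cam(n,s=None):
    m=viewer.camera_model(n)
    if 'mount' in m:
        M=m['mount']; R=Ro.from_rotvec(s['orientation']).as_matrix()
        Rcw=R@M[:3,:3]; o=R@M[:3,3]+s['tcp_pos']
    else:
        Rcw=m['R'].T; o=-Rcw@m['t']
    return m,Rcw,o
def cloud(n,d,s=None):
    m,R,o=cam(n,s); v,u=np.mgrid[0:400,0:640]
    P=np.stack([(u-m['cx'])/m['fx']*d,(v-m['cy'])/m['fy']*d,d],-1)
    W=P@R.T+o; W[d<=0]=np.nan; return W
def onplane(n,u,v,z,s=None):
    m,R,o=cam(n,s); r=R@np.array([(u-m['cx'])/m['fx'],(v-m['cy'])/m['fy'],1]); return o+r*(z-o[2])/r[2]
E
python3 - <<'E'
from h import *
for n in ['scene','side']:
    p=cv2.imread(f'pics/{n}0.png'); d=np.load(f'pics/{n}0.npy'); W=cloud(n,d)
    hsv=cv2.cvtColor(p,cv2.COLOR_BGR2HSV); H,S,V=[hsv[...,i] for i in range(3)]
    x,y,z=W[...,0],W[...,1],W[...,2]
    top=(H>100)&(H<125)&(S>120)&(np.abs(z-.12)<.006)&(x>.3)&(x<1)&(abs(y)<.4)
    pts=W[top][:,:2].astype(np.float32); r=cv2.minAreaRect(pts); print(n,top.sum(),np.median(z[top]),r); print(cv2.boxPoints(r).round(4).tolist())
    def comp(name,mask):
        k,l,st,c=cv2.connectedComponentsWithStats(mask.astype(np.uint8))
        for i in range(1,k):
            if st[i,4]>15:
                q=W[l==i]; print(name,c[i].round(1),st[i,4],np.nanmedian(q,0).round(4),'z',np.nanpercentile(q[:,2],[2,98]).round(3))
    reg=(x>.3)&(x<.95)&(y>-.35)&(y<.45)
    comp('amber',reg&(H>4)&(H<20)&(S>110)&(V>30)&(V<190))
    comp('red',reg&((H>172)|(H<4))&(S>150)&(V>80))
    comp('purple',reg&(H>130)&(H<171)&(S>80))
E
python3 -c "
import cv2
a=cv2.imread('pics/scene0.png')[130:290,200:420];cv2.imwrite('pics/sc_c.png',cv2.resize(a,None,fx=3.5,fy=3.5,interpolation=0))
a=cv2.imread('pics/side0.png')[130:340,170:430];cv2.imwrite('pics/sd_c.png',cv2.resize(a,None,fx=2.8,fy=2.8,interpolation=0))"
```

```text
scene 5469 0.1199911859383963 ((0.6033205389976501, -0.07134951651096344), (0.22907859086990356, 0.3372865617275238), 4.628772735595703)
[[0.4754999876022339, 0.08749999850988388], [0.5027999877929688, -0.24869999289512634], [0.7311000227928162, -0.23019999265670776], [0.7038999795913696, 0.10599999874830246]]
amber [271.3 132.2] 40 [0.6862 0.3106 0.0327] z [0.016 0.041]
amber [240.  150.2] 377 [0.5984 0.3231 0.0311] z [0.014 0.045]
amber [205.7 152.7] 24 [0.5239 0.388  0.0326] z [0.017 0.043]
amber [193.1 156.4] 63 [0.4975 0.3991 0.0303] z [0.018 0.038]
amber [273.3 174.5] 122 [0.5618 0.1872 0.0485] z [0.013 0.054]
amber [333.6 178.9] 211 [0.544  0.0069 0.1582] z [0.128 0.167]
red [237.8 174.2] 35 [0.4971 0.2371 0.0651] z [0.06  0.074]
purple [272.3 277.8] 276 [0.3556 0.0087 0.0385] z [0.009 0.048]
side 3430 0.11905390920790071 ((0.6059597134590149, -0.06830839812755585), (0.2299211472272873, 0.3415794372558594), 4.580356597900391)
[[0.47769999504089355, 0.09279999881982803], [0.5049999952316284, -0.24770000576972961], [0.7342000007629395, -0.22939999401569366], [0.7069000005722046, 0.11110000312328339]]
amber [215.9 173.5] 205 [ 0.8941 -0.0195  0.0284] z [0.014 0.043]
amber [323.9 184.3] 328 [0.5518 0.0264 0.1486] z [0.123 0.166]
amber [262.5 278.4] 225 [0.5621 0.2133 0.0482] z [0.005 0.053]
amber [221.7 356. ] 171 [0.5226 0.3653 0.0299] z [0.013 0.044]
amber [213.9 394.4] 42 [0.489  0.4168 0.0317] z [0.021 0.039]
red [206.1 229.9] 18 [0.6941 0.2102 0.0944] z [0.093 0.096]
red [279.9 297.1] 87 [0.4988 0.2463 0.0651] z [0.059 0.078]
purple [371.8 265.3] 113 [0.4167 0.064  0.0358] z [0.012 0.049]
purple [405.3 268.6] 360 [0.362  0.0322 0.0307] z [0.003 0.048]
purple [366.4 273.2] 27 [0.4261 0.0684 0.0134] z [0.004 0.025]
```

View pics/sc_c.png

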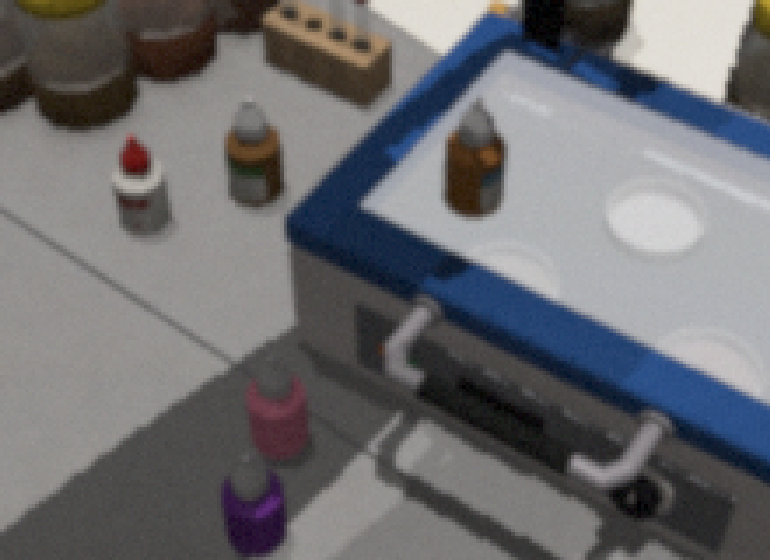

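View pics/sd_c.png

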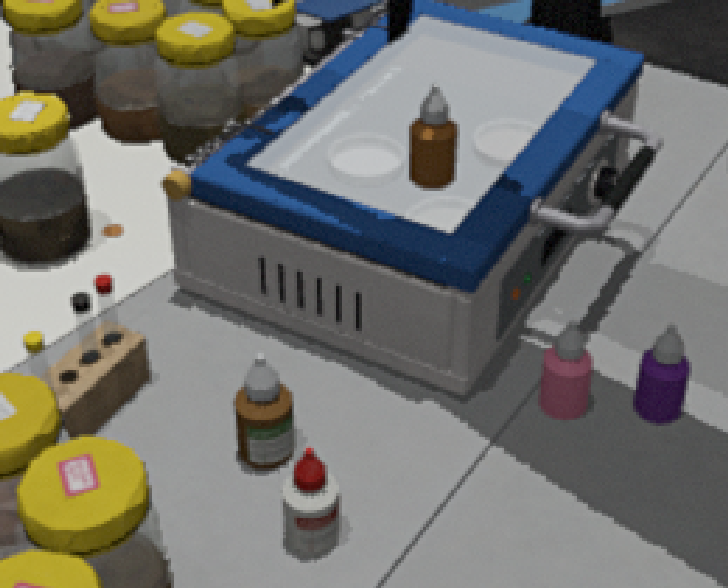

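Both views agree on the lid frame: top at 0.120 m, yaw about 4.6°, 229 x 340 mm. Now I'll fit the bottles and handle bar from depth points.

```bash
python3 - <<'E'
from h import *
from scipy.optimize import least_squares
def fit(P,r): 
    f=least_squares(lambda c:np.hypot(P[:,0]-c[0],P[:,1]-c[1])-r,P[:,:2].mean(0)+np.array([0.,0]),loss='soft_l1',f_scale=.002); return f.x,np.sqrt(np.mean(f.fun**2))
yaw=np.deg2rad(4.6); ux=np.array([np.cos(yaw),np.sin(yaw)]); uy=np.array([-ux[1],ux[0]])
clouds={n:cloud(n,np.load(f'pics/{n}0.npy')) for n in('scene','side')}
for nm,c,r,z0,z1 in [('amber',(.553,.015),.017,.125,.168),('red',(.505,.235),.017,.01,.05),('green',(.57,.2),.019,.008,.055),('pink',(.43,.055),.017,.01,.05),('purple',(.37,.02),.017,.01,.05)]:
    al=[]
    for n,W in clouds.items():
        m=(np.hypot(W[...,0]-c[0],W[...,1]-c[1])<.035)&(W[...,2]>z0)&(W[...,2]<z1)
        P=W[m]; al.append(P); print(nm,n,len(P),fit(P,r))
    print(nm,'both',fit(np.vstack(al),r))
for n,W in clouds.items():
    L=(W[...,:2]-np.array([.6046,-.0698]))
    a=L@ux;b=L@uy; m=(a>-.19)&(a<-.12)&(abs(b)<.09)&(W[...,2]>.085)&(W[...,2]<.125)
    bar=m&(a<-.148)
    A,B,Z=a[bar],b[bar],W[...,2][bar]
    print(n,bar.sum(),'a',np.percentile(A,[2,50,98]).round(4),'b',np.percentile(B,[1,50,99]).round(4),'z',np.percentile(Z,[2,50,98]).round(4))
    mid=abs(B)<.045; print(' mid',mid.sum(),np.percentile(A[mid],[2,50,98]).round(4),np.percentile(Z[mid],[2,98]).round(4), 'slope',np.polyfit(B,A,1))
E
```

```text
amber scene 329 (array([0.55860235, 0.01338309]), np.float64(0.0025716740490669614))
amber side 362 (array([0.55953088, 0.01292605]), np.float64(0.0025645602729486706))
amber both (array([0.55908888, 0.01299731]), np.float64(0.002598038960023062))
red scene 230 (array([0.50041616, 0.24231079]), np.float64(0.002605367373928175))
red side 419 (array([0.50183337, 0.24135173]), np.float64(0.0025946987973278065))
red both (array([0.50147273, 0.24152254]), np.float64(0.0026751907759009833))
green scene 280 (array([0.56812459, 0.20149974]), np.float64(0.0026832080032930094))
green side 471 (array([0.56943085, 0.20078684]), np.float64(0.0028937593274097327))
green both (array([0.56904104, 0.20088945]), np.float64(0.002875176289778379))
pink scene 270 (array([0.42259018, 0.05241373]), np.float64(0.002752691268047075))
pink side 333 (array([0.42367601, 0.05143674]), np.float64(0.0026121119510855474))
pink both (array([0.42327323, 0.05172404]), np.float64(0.002752769874636389))
purple scene 283 (array([0.36553422, 0.01932093]), np.float64(0.002607309787378806))
purple side 339 (array([0.36636014, 0.01825494]), np.float64(0.0025318642466650746))
purple both (array([0.36608838, 0.01860431]), np.float64(0.0026460560258205947))
scene 603 a [-0.1662 -0.1615 -0.1501] b [-0.0727 -0.0065  0.069 ] z [0.1024 0.1092 0.1123]
 mid 385 [-0.1664 -0.1623 -0.1532] [0.1023 0.1126] slope [-0.00458004 -0.16051335]
side 302 a [-0.1645 -0.1587 -0.1488] b [-0.0644  0.0157  0.0729] z [0.1016 0.1082 0.1112]
 mid 179 [-0.1646 -0.1599 -0.1518] [0.1027 0.1112] slope [ 0.01120407 -0.15839678]
```

The measurements agree with each other. The bar is at about (0.446, -0.083), the hinge at (0.730, -0.060) and the amber bottle at (0.559, 0.013). Next I pick the bottle with the jaws along y.

```bash
cat >> h.py <<'E'
Rd=np.array([[0,-1,0],[0,0,1],[-1,0,0]],float)   # jaws along world y: cols x=(0,0,-1), y=(-1,0,0), z=(0,1,0)
rv_y=Ro.from_matrix(Rd).as_rotvec()
def rep(m=''):
    s=status.sense(); print(m,'t',round(s['t'],2),'tcp',np.round(s['tcp_pos'],4),'F',np.round(s['ft_force'],2),'w',round(s['gripper_width'],4)); return s
E
python3 - <<'E'
from h import *
W=cloud('scene',np.load('pics/scene0.npy')); m=(W[...,2]>.015)&(W[...,0]>.38)&(W[...,0]<.52)&(W[...,1]>.13)&(W[...,1]<.36)
print('obstacles near target',np.round(W[m][::25],3).tolist())
ori=rv_y
q=solve_ik([.559,.013,.25],ori); print(q, solve_ik([.45,.2415,.03],ori))
ctrl.movep([.559,.013,.25],ori); ctrl.set_gripper(.065); rep('above')
ctrl.servo_line([.559,.013,.131],rate=.12); rep('down')
p,d=viewer.capture('wrist'); cv2.imwrite('pics/w1.png',p[:,:,::-1])
p,d=viewer.capture('scene'); cv2.imwrite('pics/s1.png',cv2.resize(p[100:300,200:500,::-1],None,fx=2.5,fy=2.5))
E
```

```text
obstacles near target [[0.519, 0.359, 0.061], [0.52, 0.348, 0.024], [0.498, 0.237, 0.069], [0.494, 0.237, 0.063], [0.492, 0.236, 0.058], [0.489, 0.252, 0.045], [0.5, 0.23, 0.047], [0.488, 0.235, 0.046], [0.506, 0.226, 0.034], [0.493, 0.228, 0.037], [0.484, 0.236, 0.033], [0.507, 0.227, 0.016], [0.497, 0.227, 0.017]]
[-0.07275539 -0.09696101  1.81403253  0.          1.42452113 -1.64355172] [ 0.38740283  0.01127509  2.10313969  0.          1.02717787 -1.1833935 ]
above t 2.27 tcp [0.559 0.013 0.25 ] F [-0.18  0.68 -0.01] w 0.0649
down t 3.41 tcp [0.5598 0.0129 0.1321] F [0.14 0.84 1.  ] w 0.0649
```

View pics/w1.png

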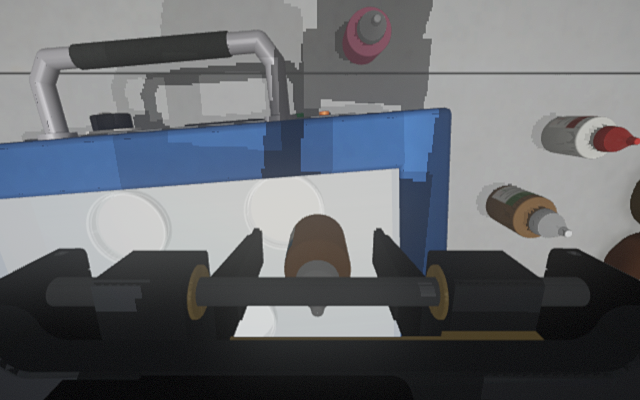

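View pics/s1.png

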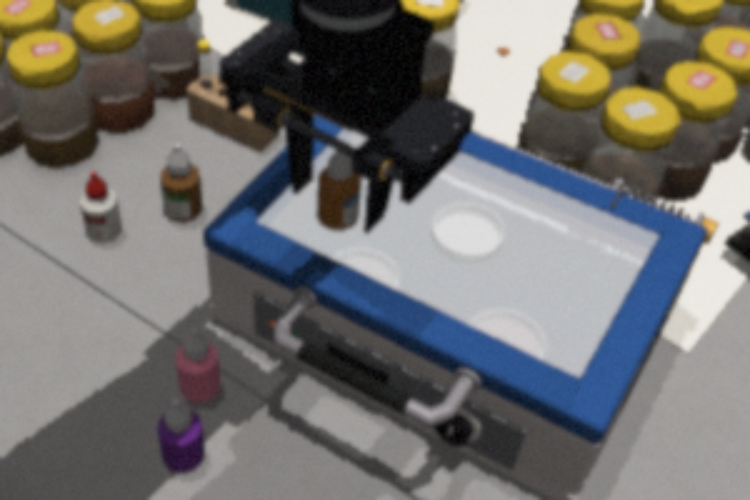

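The bottle sits centred between the fingers at wrist (318,265), and the fingers are clear of the pane. Grip, lift, and move to beside the red-capped bottle.

```bash
python3 - <<'E'
from h import *
ctrl.set_gripper(0.0); s=rep('grip'); z0=s['tcp_pos'][2]-.118; print(z0)
ctrl.servo_line([.559,.013,.22],rate=.15); rep('lift')
T=np.array([.448,.243])
ctrl.movep([*T,.14],rv_y); rep('above place')
p,d=viewer.capture('wrist'); cv2.imwrite('pics/w2.png',p[:,:,::-1])
ctrl.servo_line([*T,.03],rate=.12); rep('near')
ctrl.servo_line([*T,z0+.0015],rate=.03); rep('down')
E
```

```text
grip t 4.12 tcp [0.559 0.013 0.131] F [-0.2   0.8   0.45] w 0.0334
0.0130149508378892
lift t 4.87 tcp [0.5584 0.0131 0.2189] F [-0.15 -0.7  -1.1 ] w 0.0333
above place t 5.91 tcp [0.4487 0.2426 0.1403] F [ 0.54 -0.34 -0.77] w 0.0333
near t 7.03 tcp [0.4488 0.2433 0.0309] F [-0.95  0.23 -0.32] w 0.0338
down t 7.69 tcp [0.4479 0.243  0.0144] F [-0.37  0.6  -0.43] w 0.0339
```

View pics/w2.png

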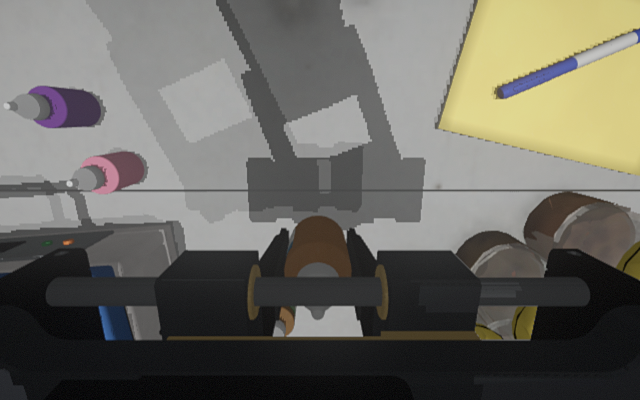

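```bash
python3 - <<'E'
from h import *
T=np.array([.448,.243])
ctrl.servo_line([*T,.0128],rate=.01); s=rep('touch')
ctrl.set_gripper(.06); ctrl.wait(.15); rep('open')
ctrl.servo_line([*T,.12],rate=.12); rep('up')
ctrl.servo_line([.40,.15,.25],rate=.3)
for n in ('scene','side'):
    p,d=viewer.capture(n); cv2.imwrite(f'pics/{n}3.png',p[:,:,::-1]); np.save(f'pics/{n}3.npy',d)
a=cv2.imread('pics/side3.png')[130:340,170:450];cv2.imwrite('pics/sd3c.png',cv2.resize(a,None,fx=2.8,fy=2.8))
E
```

```text
touch t 8.02 tcp [0.4484 0.2432 0.0132] F [0.95 0.42 1.05] w 0.0336
open t 8.84 tcp [0.448  0.243  0.0128] F [ 0.37  0.12 -0.49] w 0.0595
up t 9.88 tcp [0.4473 0.2427 0.119 ] F [-0.24  0.27  0.34] w 0.0601
```

View pics/sd3c.png

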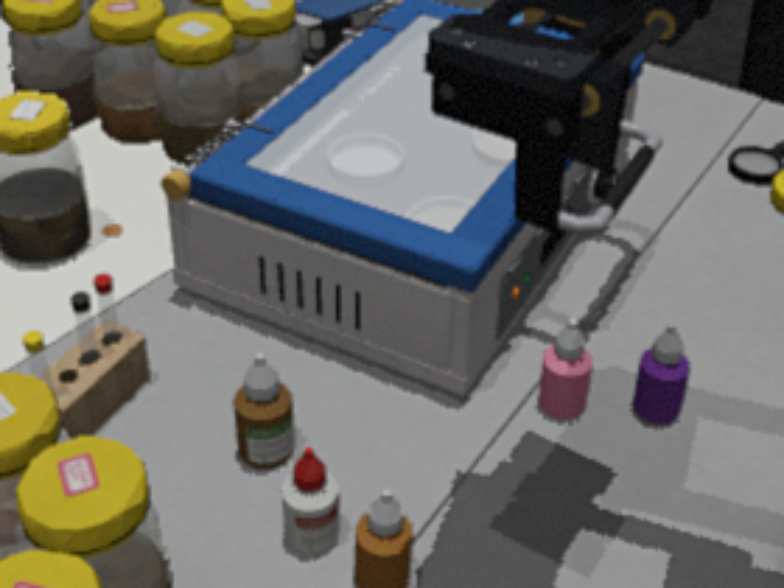

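The amber bottle stands upright next to the red-capped one, at side crop (384,545), and the other bottles and the tube block haven't moved. Next, the handle.

```bash
cat >> h.py <<'E'
yaw=np.deg2rad(4.6); ux=np.array([np.cos(yaw),np.sin(yaw),0]); uy=np.array([-ux[1],ux[0],0])
rv_h=Ro.from_matrix(np.stack([[0,0,-1.],uy,ux],1)).as_rotvec()
FC=np.array([.6046,-.0698,0]); HINGE=FC+.126*ux+[0,0,.104]
def barpos(th): return HINGE-.285*np.cos(th)*ux+[0,0,.285*np.sin(th)]
E
python3 - <<'E'
from h import *
b=barpos(0); print(b)
for th in (0,.4,.82): print(solve_ik(barpos(th)-[0,0,.019],rv_h))
ctrl.movep([b[0],b[1],.22],rv_h); ctrl.set_gripper(.038); rep('above')
ctrl.servo_line([b[0],b[1],.15],rate=.12); rep()
s=status.sense(); p,d=viewer.capture('wrist'); cv2.imwrite('pics/w4.png',p[:,:,::-1])
W=cloud('wrist',d,s); L=W-FC; a=L@ux; c=L@uy
m=(a<-.14)&(a>-.185)&(abs(c)<.04)&(W[...,2]>.09)&(W[...,2]<.12)
print(m.sum(),np.percentile(a[m],[2,50,98]),np.percentile(W[...,2][m],[2,98]))
p,d=viewer.capture('side'); cv2.imwrite('pics/sd4.png',cv2.resize(p[80:280,250:500,::-1],None,fx=3,fy=3))
E
```

```text
[ 0.44611216 -0.08255163  0.104     ]
[-3.01397031e-01 -2.04470347e-01  2.19581419e+00 -4.44089210e-16
  1.15024881e+00 -3.81682176e-01]
[-2.83639592e-01 -2.63019531e-01  2.04824689e+00 -4.44089210e-16
  1.35636529e+00 -3.63924737e-01]
[-2.38570646e-01 -1.54726694e-01  1.79466016e+00 -4.44089210e-16
  1.50165919e+00 -3.18855791e-01]
above t 12.27 tcp [ 0.4461 -0.0825  0.22  ] F [ 0.04  0.11 -0.22] w 0.0379
 t 13.0 tcp [ 0.4465 -0.0827  0.1505] F [0.26 0.84 1.01] w 0.0379
2033 [-0.16457342 -0.15799907 -0.1510288 ] [0.10505796 0.1119052 ]
```

View pics/w4.png

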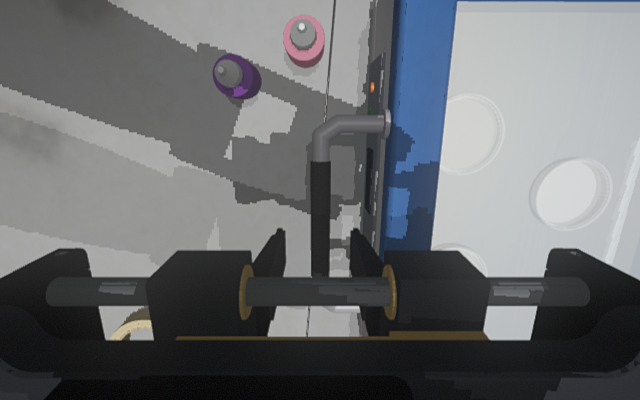

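View pics/sd4.png

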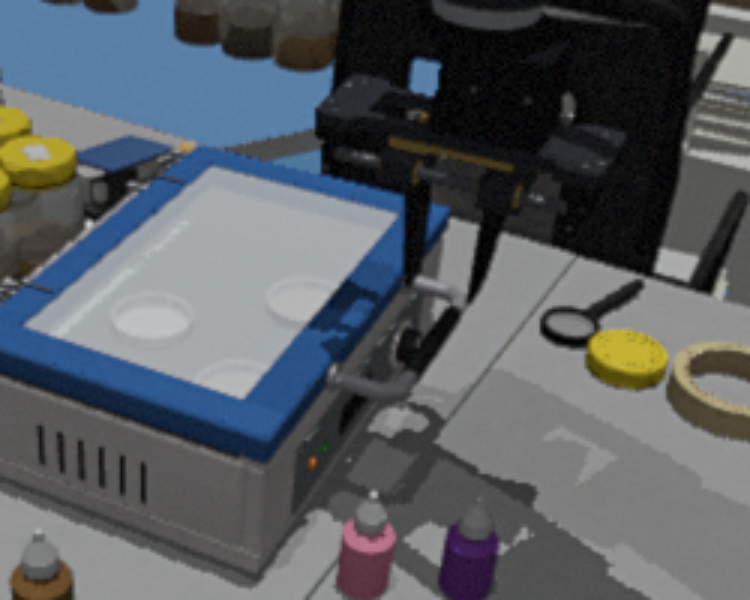

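The bar passes midway between the fingers at wrist column 320. The wrist depth puts it at a = -0.158, against -0.159 from the fixed cameras. Descend and grip.

```bash
python3 - <<'E'
from h import *
b=barpos(0)+.001*ux
ctrl.servo_line([b[0],b[1],.085],rate=.08); rep('down')
ctrl.set_gripper(0.0); ctrl.wait(.3); rep('grip'); ctrl.wait(.2); s=rep('grip')
p,d=viewer.capture('wrist'); cv2.imwrite('pics/w5.png',p[:,:,::-1])
E
```

```text
down t 14.07 tcp [ 0.4476 -0.0826  0.0855] F [ 0.15 -0.45  0.2 ] w 0.0379
grip t 14.93 tcp [ 0.4485 -0.0824  0.0856] F [ 4.94  0.54 -1.06] w 0.0112
grip t 15.13 tcp [ 0.4485 -0.0825  0.0856] F [ 5.16  1.16 -1.4 ] w 0.0113
```

View pics/w5.png

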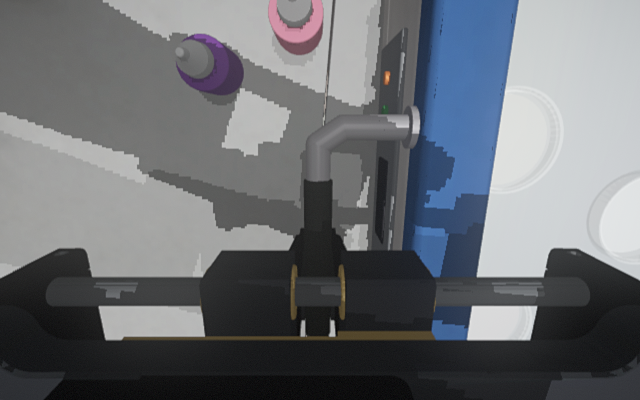

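The bar is held. A 5 N pull towards the hinge shows that the bar lies 1–2 mm further along +x. I'll follow the arc in small steps and trim the radial position with the measured force.

```bash
cat >> h.py <<'E'
import json,os
def go(th,corr,rate=.05,settle=.15):
    r=np.cos(th)*ux-[0,0,np.sin(th)]
    ctrl.servo_line(barpos(th)-[0,0,.0185]+corr*r,rate=rate); ctrl.wait(settle)
    s=status.sense(); F=np.array(s['ft_force']); fr=F@r; ft=F@(np.sin(th)*ux+np.array([0,0,np.cos(th)]))
    print(round(th,3),'corr',round(corr,4),'Fr %.2f Ft %.2f Fy %.2f'%(fr,ft,F@uy),'w',round(s['gripper_width'],4),'t',round(s['t'],2),np.round(s['tcp_pos'],4))
    corr+=np.clip(.5*fr/4000,-.0015,.0015); json.dump([th,corr],open('st.json','w'))
    if np.linalg.norm(F)>25: raise SystemExit('force')
    return corr
def lidangle():
    # lid plane from blue frame / pane depth points
    for n in ('scene','side'):
        p,d=viewer.capture(n); W=cloud(n,d); hsv=cv2.cvtColor(p,cv2.COLOR_RGB2HSV)
        m=(hsv[...,0]>100)&(hsv[...,0]<125)&(hsv[...,1]>120)&(W[...,2]>.1)
        L=W-HINGE; a=L@ux;b=L@uy; m&=(a>-.26)&(a<.02)&(abs(b)<.18)
        Q=np.stack([a,b,L[...,2]],-1)[m]; rng=np.random.default_rng(0); best=None
        for _ in range(300):
            t=Q[rng.choice(len(Q),3,False)]; nn=np.cross(t[1]-t[0],t[2]-t[0]); k=np.linalg.norm(nn)
            if k<1e-5: continue
            nn/=k; i=abs((Q-t[0])@nn)<.0025
            if abs(nn[1])<.1 and (best is None or i.sum()>best.sum()): best=i
        q=Q[best]; u=np.linalg.svd(q-q.mean(0),full_matrices=False)[2][2]; u*=np.sign(u[2])
        print(n,'lid angle',np.arctan2(u[0],u[2]).round(4),'n',u.round(3),len(q),'offset',(q.mean(0)@u).round(4))
        cv2.imwrite(f'pics/{n}_{status.sense()["t"]:.1f}.png',p[:,:,::-1])
E
python3 - <<'E'
from h import *
c=go(0,.0025,rate=.01)
for th in (.06,.15,.25,.35,.45): c=go(th,c)
lidangle()
E
ls pics
```

```text
0 corr 0.0025 Fr 0.86 Ft -0.77 Fy -0.91 w 0.0113 t 15.64 [ 0.4484 -0.0824  0.0854]
0.06 corr 0.0026 Fr 0.41 Ft -2.31 Fy -2.57 w 0.0113 t 16.28 [ 0.4489 -0.0824  0.1021]
0.15 corr 0.0027 Fr -3.08 Ft -1.54 Fy -4.38 w 0.011 t 17.09 [ 0.4514 -0.0822  0.1275]
0.25 corr 0.0023 Fr -3.74 Ft -2.21 Fy -2.73 w 0.0116 t 17.96 [ 0.4569 -0.0817  0.1556]
0.35 corr 0.0018 Fr -4.05 Ft -1.59 Fy -3.21 w 0.0111 t 18.82 [ 0.465  -0.0811  0.183 ]
0.45 corr 0.0013 Fr -4.08 Ft -1.09 Fy -3.20 w 0.011 t 19.69 [ 0.4754 -0.0803  0.2089]
scene lid angle 0.4363 n [ 0.423 -0.002  0.906] 2105 offset 0.0165
side lid angle 0.4385 n [0.425 0.001 0.905] 1846 offset 0.0158
s1.png
sc_c.png
scene0.npy
scene0.png
scene3.npy
scene3.png
scene_19.7.png
sd3c.png
sd4.png
sd_c.png
side0.npy
side0.png
side3.npy
side3.png
side_19.8.png
w1.png
w2.png
w4.png
w5.png
wrist0.npy
wrist0.png
```

```bash
python3 - <<'E'
from h import *
# closed-lid baseline of the angle estimate
for n in('scene','side'):
    p=cv2.imread(f'pics/{n}0.png'); W=cloud(n,np.load(f'pics/{n}0.npy')); h=cv2.cvtColor(p,cv2.COLOR_BGR2HSV); L=W-HINGE;a=L@ux;b=L@uy
    m=(h[...,0]>100)&(h[...,0]<125)&(h[...,1]>120)&(a>-.24)&(a<.02)&(abs(b)<.17)&(abs(L[...,2]-.016)<.006)
    A=np.c_[a[m],b[m],np.ones(m.sum())]; print('baseline',n,-np.linalg.lstsq(A,L[...,2][m],rcond=None)[0][0])
c=json.load(open('st.json'))[1]
for th in (.55,.65,.72,.77,.815): c=go(th,c)
lidangle()
E
ls -t pics|head -2
```

```text
baseline scene -0.0015888165786378688
baseline side -0.001325829668369754
0.55 corr 0.0008 Fr -5.22 Ft -1.51 Fy -3.21 w 0.0113 t 20.66 [ 0.4885 -0.0793  0.2343]
0.65 corr 0.0001 Fr -5.35 Ft -1.45 Fy -3.18 w 0.0108 t 21.52 [ 0.5038 -0.0781  0.2579]
0.72 corr -0.0005 Fr -6.01 Ft -0.70 Fy -3.92 w 0.0111 t 22.23 [ 0.5158 -0.0771  0.2735]
0.77 corr -0.0013 Fr -2.74 Ft -1.28 Fy -4.59 w 0.0112 t 22.81 [ 0.5251 -0.0764  0.2843]
0.815 corr -0.0016 Fr -3.09 Ft -0.43 Fy -4.72 w 0.0113 t 23.37 [ 0.5338 -0.0757  0.2935]
scene lid angle -0.813 n [-0.726  0.001  0.687] 1306 offset 0.2391
side lid angle -0.7032 n [-0.647  0.004  0.763] 543 offset 0.2384
side_23.5.png
scene_23.4.png
```

```bash
sed -i 's/if abs(nn\[1\])<.1 and/if abs(nn[1])<.1 and nn[0]*nn[2]>-.01 and abs((t[0]@nn)*np.sign(nn[2])-.016)<.008 and/' h.py
python3 - <<'E'
from h import *
lidangle()
E
ls -t pics|head -2; cd pics; python3 -c "
import cv2,glob
f=sorted(glob.glob('side_23.[6-9].png'))[-1];g=sorted(glob.glob('scene_23.[5-9].png'))[-1]
cv2.imwrite('v.png',cv2.vconcat([cv2.imread(f)[60:340,150:550],cv2.imread(g)[40:320,180:580]]))"
```

```text
scene lid angle 0.7774 n [ 0.7   -0.057  0.712] 457 offset 0.0078
side lid angle 0.7971 n [0.715 0.007 0.699] 455 offset 0.0117
side_23.6.png
scene_23.5.png
```

View pics/v.png

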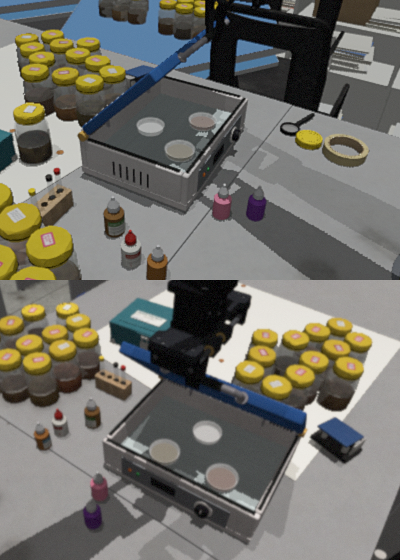

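The lid is now nearly edge-on to both cameras, so the plane fit is weak. The left side face of the lid frame is well seen in the side view, so I'll take the angle from its edge line.

```bash
cat >> h.py <<'E'
def sideedge():
    p,d=viewer.capture('side'); W=cloud('side',d); h=cv2.cvtColor(p,cv2.COLOR_RGB2HSV); L=W-HINGE;a=L@ux;b=L@uy;z=L[...,2]
    m=(h[...,0]>100)&(h[...,0]<125)&(h[...,1]>110)&(a>-.26)&(a<.05)&(b>.16)&(b<.185)&(z>-.03)&(z<.26)
    Q=np.c_[a[m],z[m]].astype(np.float32); v=cv2.fitLine(Q,cv2.DIST_L1,0,.01,.01).ravel()
    r=cv2.minAreaRect(Q); bx=cv2.boxPoints(r); e=max([bx[1]-bx[0],bx[2]-bx[1]],key=np.linalg.norm)
    print('side face',m.sum(),'fitLine',np.arctan(-v[1]/v[0]).round(4),'rect',np.arctan(-e[1]/e[0]).round(4),np.round(r[1],4),
      'b',np.percentile(b[m],[5,95]).round(3))
E
python3 - <<'E'
from h import *
sideedge()
# bar seen by wrist camera
s=status.sense(); p,d=viewer.capture('wrist'); cv2.imwrite('pics/w6.png',p[:,:,::-1]); W=cloud('wrist',d,s)
L=W-HINGE;a=L@ux;b=L@uy;z=L[...,2]
for lo,hi in((.014,.035),(.035,.05)):
    R=np.hypot(a,z); m=(b>lo)&(b<hi)&(R<.305)&(R>.265)&(a<0)
    print(m.sum(),np.median(R[m]) if m.any() else 0,np.percentile(np.arctan2(z[m],-a[m]),[5,50,95]) if m.any() else 0)
E
```

```text
side face 1014 fitLine 0.8056 rect 0.8072 [0.0697 0.2254] b [0.167 0.171]
2602 0.2939123653198919 [-0.38009621  0.82398256  1.16237213]
1058 0.28883476569875566 [-0.38693072  0.80862015  0.82400181]
```

View pics/w6.png

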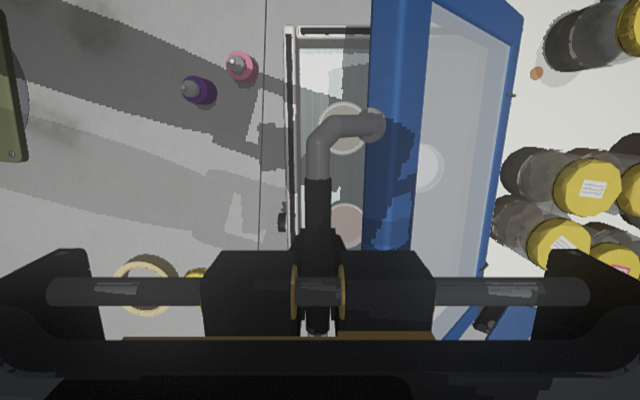

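The side face gives 0.806 rad, the arm reading 0.818 and the plane fits 0.78–0.80. All of them are past 0.75, and the bar is still between the fingers. Now I ease it back.

```bash
python3 - <<'E'
from h import *
c=json.load(open('st.json'))[1]
ctrl.wait(.3)
for th in (.785,.75,.72): c=go(th,c,rate=.03,settle=.2)
sideedge(); lidangle(); ctrl.wait(.5); sideedge()
s=rep(); zb=s['tcp_pos'][2]+.0185-.104; print('angle from tcp',np.arcsin(zb/.285))
W=0
for n in('scene','side'):
    p,d=viewer.capture(n); cv2.imwrite(f'pics/{n}F.png',p[:,:,::-1]); W=cloud(n,d)
    for nm,cc,r in(('amber',(.448,.243),.017),('red',(.5015,.2415),.017),('green',(.569,.201),.019),('pink',(.423,.052),.017)):
        m=(np.hypot(W[...,0]-cc[0],W[...,1]-cc[1])<.035)&(W[...,2]>.01)&(W[...,2]<.05)
        if nm in('amber','red'): m&=np.hypot(W[...,0]-cc[0],W[...,1]-cc[1])<.024
        from scipy.optimize import least_squares
        P=W[m]; f=least_squares(lambda c:np.hypot(P[:,0]-c[0],P[:,1]-c[1])-r,P[:,:2].mean(0),loss='soft_l1',f_scale=.002)
        t=(np.hypot(W[...,0]-cc[0],W[...,1]-cc[1])<.02); print(n,nm,f.x.round(4),'top',np.nanmax(W[...,2][t]).round(4))
a=cv2.imread('pics/sideF.png')[40:370,170:480];b=cv2.imread('pics/sceneF.png')[40:370,180:520]
cv2.imwrite('pics/F.png',cv2.resize(cv2.hconcat([a,b]),None,fx=1.2,fy=1.2))
E
```

```text
0.785 corr -0.002 Fr 1.28 Ft 0.05 Fy -5.10 w 0.0112 t 24.6 [ 0.5278 -0.0762  0.2874]
0.75 corr -0.0019 Fr 0.93 Ft -0.01 Fy -4.88 w 0.0112 t 25.28 [ 0.5214 -0.0767  0.2805]
0.72 corr -0.0017 Fr 0.47 Ft 0.36 Fy -4.54 w 0.0109 t 25.92 [ 0.5159 -0.077   0.2742]
side face 1033 fitLine 0.697 rect 0.7013 [0.0205 0.2253] b [0.165 0.171]
scene lid angle 0.6914 n [0.637 0.044 0.77 ] 443 offset 0.0109
side lid angle 0.7044 n [0.648 0.005 0.762] 717 offset 0.0156
side face 1042 fitLine 0.7083 rect 0.7036 [0.1083 0.2346] b [0.165 0.171]
 t 26.62 tcp [ 0.5159 -0.077   0.2742] F [ 1.76 -4.91 -0.32] w 0.0115
angle from tcp 0.7237303001969003
scene amber [0.4466 0.244 ] top 0.0805
scene red [0.5003 0.2423] top 0.0786
scene green [0.5676 0.2013] top 0.0857
scene pink [0.4226 0.0524] top 0.0782
side amber [0.4478 0.243 ] top 0.0781
side red [0.5019 0.2414] top 0.0779
side green [0.5691 0.201 ] top 0.0859
side pink [0.4236 0.0514] top 0.0765
```

View pics/F.png

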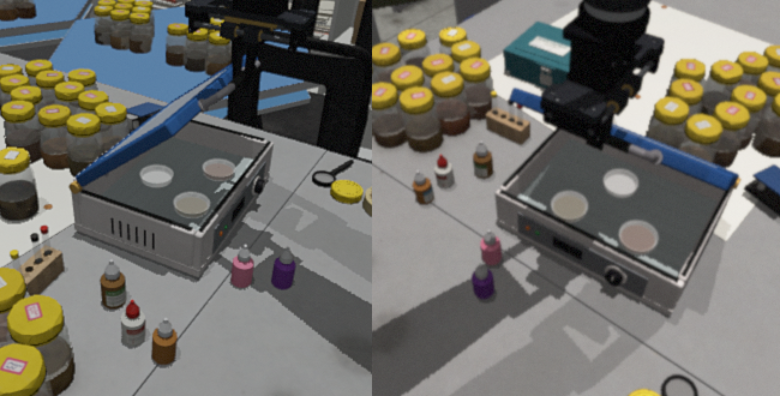

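The estimates now run from 0.69 to 0.724. I'll nudge it up about half a degree to centre it within "a few degrees", still below 0.75, then check and hand in.

```bash
python3 - <<'E'
from h import *
c=json.load(open('st.json'))[1]
go(.728,c,rate=.01,settle=.4)
for _ in range(3): sideedge()
s=rep(); print('tcp angle',np.arcsin((s['tcp_pos'][2]+.0185-.104)/.285), 'qvel',np.abs(s['qvel']).max())
workorder.sign_off()
E
```

```text
0.728 corr -0.0017 Fr 0.88 Ft 0.37 Fy -4.94 w 0.0112 t 27.5 [ 0.5173 -0.0769  0.2759]
side face 1038 fitLine 0.7068 rect 0.7939 [0.0375 0.2253] b [0.165 0.171]
side face 1039 fitLine 0.7081 rect 0.7536 [0.029  0.2339] b [0.165 0.171]
side face 1036 fitLine 0.7107 rect 0.7501 [0.028  0.2376] b [0.165 0.171]
 t 27.65 tcp [ 0.5174 -0.0769  0.276 ] F [ 1.4  -4.67 -0.34] w 0.0111
tcp angle 0.7319964394595464 qvel 0.001562476942091813
the job is handed in; nothing more can be done
```

The job is handed in at about 27.7 s. The gripper is still holding the lid by its handle about 1–2.5° below the balance point.

- **Bottle:** The amber dropper bottle stands upright on the bench, about 54 mm from the red-capped bottle on its near side. Its top measured 78–80 mm, as it should. The red, green-label and pink bottles measured within about 1–2 mm of where they started. The tube block and purple bottle look unmoved in the pictures.
- **Lid:** I raised it by the handle to about 0.81 rad, past the 0.75 balance point, and eased it back under grip to 0.72. I then nudged it up about half a degree to centre it below balance. The last angle readings were 0.707–0.711 from the lid's side edge and 0.732 from the arm's height. Sideways and radial forces on the handle stayed around 6 N or less.
- **Readings that disagreed:** The angle estimates differ by about 0.02 rad. The rectangle fit of the lid edge scattered from 0.75 to 0.79 in the last frames; I treated it as noise because stray pixels had widened the rectangle. At the raised position the lid was almost edge-on to the cameras, so the plane fits gave only 0.78–0.80 there. The grip width on the sleeve read 11 mm instead of 14 mm, but the hold did not slip.

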